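Uncap the shut gas cylinder, thread hand unknown

TASK

The burner is to go on the gas cylinder whose valve is shut (its lever lies level, across the outlet; on the other cylinder the lever has been left standing up, open). Take the screw cap off that shut cylinder: nobody remembers whether its thread is left- or right-handed, so try both ways to find how it loosens, unscrew it, and lift it straight off to at least 5 cm above where it sat. Finish while holding it there in the gripper, upright and still; put nothing down, and leave the levers, the other cylinder's cap and the things around untouched.

Things in the scene. Friction and masses are not known exactly. Their poses are not given: they have to be found in the camera images.
- cap_1: Brass screw cap, home on cylinder_1 (left, +y side). Round skirt 44 mm across (48 over ribs), 21.5 mm high; on it a wing bar 46 long, 10 thick, 18 high, flat upright faces; 39.5 mm high in all, 120 to 195 g. Origin: centre of the skirt's open lower edge; z up the screw axis, x along the bar (its faces look to +y and -y). Thread of either hand, see seat. 1 mm of play all ways.
- cap_1_wing (a point): Point at one end of the wing bar of cap_1: 23 mm from the screw axis along the cap's +x, 30.5 mm above the cap's origin (half-way up the bar).
- cylinder_1: One (left, +y side) of two alike blue camping-gas cylinders on the tray, fixed and heavy, 150 mm across; shoulder boss 137 mm high, on it a 35 mm high brass valve block, then the capped outlet pointing up. Origin: centre of its underside, 6 mm above the counter; z up the axis of outlet and cap.
- seat_1 (a point): On the axis of cylinder_1, 174.5 mm above its underside: where its cap's origin lies when screwed home. The outlet's foot is 2.5 mm lower; the outlet is 33 mm wide, 20 high, thread coarse. Loosening way: the cap turns freely, rises 3 mm in the first 45 deg, lifts straight off 48 to 72 deg from home (60 is best), stops at 74. Tightening way: stops dead within 4 deg. Pulled unturned, it holds.
- cap_2: Brass screw cap, home on cylinder_2 (right, -y side). Round skirt 44 mm across (48 over ribs), 21.5 mm high; on it a wing bar 46 long, 10 thick, 18 high, flat upright faces; 39.5 mm high in all, 120 to 195 g. Origin: centre of the skirt's open lower edge; z up the screw axis, x along the bar (its faces look to +y and -y). Thread of either hand, see seat. 1 mm of play all ways.
- cap_2_wing (a point): Point at one end of the wing bar of cap_2: 23 mm from the screw axis along the cap's +x, 30.5 mm above the cap's origin (half-way up the bar).
- cylinder_2: One (right, -y side) of two alike blue camping-gas cylinders on the tray, fixed and heavy, 150 mm across; shoulder boss 137 mm high, on it a 35 mm high brass valve block, then the capped outlet pointing up. Origin: centre of its underside, 6 mm above the counter; z up the axis of outlet and cap.
- seat_2 (a point): On the axis of cylinder_2, 174.5 mm above its underside: where its cap's origin lies when screwed home. The outlet's foot is 2.5 mm lower; the outlet is 33 mm wide, 20 high, thread coarse. Loosening way: the cap turns freely, rises 3 mm in the first 45 deg, lifts straight off 48 to 72 deg from home (60 is best), stops at 74. Tightening way: stops dead within 4 deg. Pulled unturned, it holds.
- valve_p: Brass valve block, 35 mm high, fixed on either of the cylinders (its position tells which). Origin: centre of its underside, on the cylinder's axis. Its spindle points to its own +y and carries lever_p and its handle 28 to 38 mm from the axis, 18 mm above this origin.
- lever_p (a joint): Quarter-turn lever of valve_p, a flat 66 mm long bar with a black plastic grip on the side of the valve block, swinging in an upright plane; friction holds it. Value in rad: 0 = level, across the outlet = gas SHUT; pi/2 = standing upright, in line with the outlet = fully open; anything above about 1 is OPEN.
- valve_q: Brass valve block, 35 mm high, fixed on either of the cylinders (its position tells which). Origin: centre of its underside, on the cylinder's axis. Its spindle points to its own +y and carries lever_q and its handle 28 to 38 mm from the axis, 18 mm above this origin.
- lever_q (a joint): Quarter-turn lever of valve_q, a flat 66 mm long bar with a black plastic grip on the side of the valve block, swinging in an upright plane; friction holds it. Value in rad: 0 = level, across the outlet = gas SHUT; pi/2 = standing upright, in line with the outlet = fully open; anything above about 1 is OPEN.
- tray: Fixed flat steel tray, 200 x 460 mm, 6 mm thick with a 12 mm rim, on which both cylinders stand. Origin: centre of its underside; y along its length.
- bowls: Bystander: stack of three nested steel bowls, 200 mm across, 76 mm high. Origin: centre of its underside.
- cup: Bystander: white ceramic cup, 72 mm across, 75 mm high. Origin: centre of its underside.
- whisk: Bystander: whisk with a black handle and grey silicone loops, 290 mm long, 45 mm high, lying along its x. Origin: on the counter under the place where handle and loops meet.
- burner: Bystander: ring burner with four pan arms, 145 mm across, 72 mm high. Origin: centre of its underside.
Not all that is in view belongs to the job. Leave any black, orange or purple look-alike of the cap_1 alone.

How it is judged:
By the outcome, as a careful person would: the job done as asked, in the order asked, and still so for the second after the job is handed in, while the arm keeps its last pose, push and grip.
It also fails if it takes over 40 s, if anything falls off the work surface, if the arm or the gripper's body presses on something with over 40 N, if the wrist force passes 120 N, or if a joint passes its speed limit or range.

ROBOT

A 7-joint arm with a two-finger parallel gripper is mounted at the origin on the work surface. World frame = base frame: x ahead of the robot, y to its left, z up, the work surface at z = 0. Lengths are in m, angles in rad, forces in N, time in s.
With the tool pointing down it reaches from about 0.35 to 0.9 m from the base axis. Payload 8.1 kg.
Tool frame: the origin (TCP) lies midway between the tips of the shut fingers; the grasp point (between the pads) lies behind it (arm.tcp_to_grasp is the z of the grasp point in the tool frame, in m); z points along the fingers, y is the line along which they close (so a half turn about z gives the same grasp; the last joint's range is limited). The gripper opens to 92 mm and grips with 3 to 60 N. Pads are 19 mm wide; open, the fingers measure 130 mm over their backs; the gripper's body (75 mm by 190 mm) begins 47 mm behind the grasp point.
Start: joints at [1.057, 0.434, 0.025, 1.573, -0.012, 1.134, -0.075], TCP at [0.25, -0.573, 0.227] pointing down, gripper open.
Joint ranges: [-2.62, 2.62], [-0.44, 2.09], [-1.27, 1.32], [0.08, 2.57], [-1.32, 4.46], [0.12, 2], [-2.74, 2.74]. Speed limits (rad/s): [2.22, 2.22, 3.01, 3.01, 3.14, 3.14, 3.14].

INTERFACE

Orientations are given as a rotation vector (axis times angle).
In Python, from cell import readout, vision, arm gives the robot as it stands.
- The arm moves only by the tool carry_out, never from a script. Its argument "increments" is one flat list of numbers, 6 for each row, row after row: the shift along the world's x, y, z in mm, then the turn, a rotation vector about the world's x, y, z in rad. In form: [tx, ty, tz, wx, wy, wz, tx, ty, tz, wx, wy, wz, ...]. A call has 1 to 20 rows; each row shifts and turns the commanded pose from where the row before left it; what a row does not reach is not made up. A row lasts 1/8 s, in which the tool goes at most 62.5 mm and 10.7 degrees, less where a joint would pass 70% of its speed; a pose out of reach is approached as far as the arm can. A call with a gripper value outside its range is refused whole. "grip" is the closure, from 0 (fully open) to 1 (shut), set as the call begins (left out, the last holds). The fingers move at their own pace and stop on an object; "newtons" is the grip in N (left out, the last holds). Time passes only in rows, so rows that do not move let the fingers close. It gives the time, the measured TCP pose, the force, the opening and the grip force at its end, in the units of the state.
- readout.observe(): the state, without advancing time (a new reading comes with each control period).
- vision.get_image(name): name is "scene" or "top" or "wrist"; returns the picture (420x560x3 uint8, red, green, blue); there is no depth.
- vision.calibration(name): a dict with "fov_y" (degrees; the focal length in pixels is half the picture's height over the tangent of half this angle, whatever the lens; pixels are square), "cx", "cy" (the principal point, pixels), "pose" (4x4, takes a point from camera to world coordinates). Camera axes: x right, y up, looking along -z (the intrinsics and any distortion apply to the point x, -y, -z); pixel columns grow to the right and rows downward; lengths in m; the calibration is good to about 2 mm. A picture is of the moment at which its call begins: read the wrist's pose just before it. calibration takes no time and is no camera call; for the wrist camera it gives the pose at the moment of the call.
- arm.sign_off(): hands the job in; it is judged then, once.
The state is a dict: "clock": time; "joints": joint angles; "dq": joint speeds; "joint_efforts": joint torques, N m; "position": TCP position; "ee_rot": TCP orientation; "force": force on the tool from outside, world axes, zero at the start; "ft_torque": the same for the moment, N m; "width": opening from 0.0 (shut) to 1.0 (fully open); "gripper_force": force on a finger pad.
Only numpy, scipy, OpenCV 4.12 (cv2) and the standard library are available. Lean on these libraries where they do the work, as an engineer would, in place of code of your own. Each camera call takes 0.05 s, during which the arm holds its last target. There are 200 camera calls.

## Working session

There is one attempt and no reset: what is moved stays moved. The work goes in short steps, Python scripts to look and compute and a tool call to move; the robot and the scene stay as the last step left them, time stands still between calls to the robot, and variables do not carry over. Pictures are saved under pics/ and viewed, at most 10 in all, crops included, and the job is handed in when it is done.

Besides the shell and the picture viewer there is one more tool, called after "Call:" as name(argument=value, ...) on one line, values as JSON. carry_out: Moves the arm, as the interface text tells. Its arguments: {"type":"object","properties":{"increments":{"type":"array","items":{"type":"number"}},"grip":{"type":"number"},"newtons":{"type":"number"}},"required":["increments"]}

```bash
mkdir -p pics
python3 - <<'E'
from cell import readout, vision, arm
import cv2,numpy as np
s=readout.observe();print({k:np.round(v,3) for k,v in s.items()},arm.tcp_to_grasp)
for n in("scene","top"):
    c=vision.calibration(n);print(n,c)
    cv2.imwrite(f"pics/{n}0.png",vision.get_image(n)[:,:,::-1])
E
```

```text
{'clock': np.float64(0.0), 'joints': array([ 1.057,  0.435,  0.025,  1.574, -0.012,  1.134, -0.075]), 'dq': array([ 0.001, -0.   , -0.   ,  0.   ,  0.003,  0.   ,  0.   ]), 'joint_efforts': array([-0.0000e+00, -6.6785e+01,  9.8500e-01, -3.1447e+01, -6.1000e-02,
        4.3000e-02,  0.0000e+00]), 'position': array([ 0.249, -0.573,  0.226]), 'ee_rot': array([-3.074e+00, -6.400e-01,  1.000e-03]), 'force': array([-0.55 ,  0.098, -0.417]), 'ft_torque': array([-0.057,  0.03 ,  0.023]), 'gripper_force': np.float64(0.0), 'width': np.float64(0.999)} -0.0188
scene {'fov_y': 47.76909169760999, 'cx': 272.3768088953897, 'cy': 205.90773923615538, 'pose': array([[-0.03911748, -0.62223144,  0.78185539,  1.65461472],
       [ 0.99916168, -0.03381062,  0.02308183,  0.05233449],
       [ 0.01207278,  0.78210285,  0.6230324 ,  1.00087766],
       [ 0.        ,  0.        ,  0.        ,  1.        ]])}
top {'fov_y': 47.13470565218399, 'cx': 284.47847953304904, 'cy': 210.24225607507037, 'pose': array([[-1.49220442e-02,  9.92510216e-01, -1.21246875e-01,
         4.13740954e-01],
       [-9.99884079e-01, -1.51789408e-02, -1.19540748e-03,
        -1.19327668e-02],
       [-3.02685328e-03,  1.21214982e-01,  9.92621663e-01,
         1.39755256e+00],
       [ 0.00000000e+00,  0.00000000e+00,  0.00000000e+00,
         1.00000000e+00]])}
```

View pics/scene0.png

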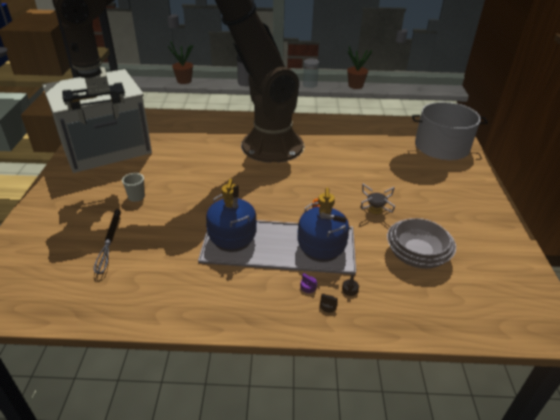

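View pics/top0.png

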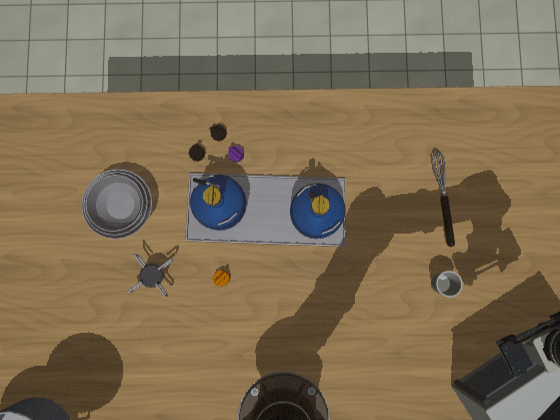

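The top view shows caps at about (212,196), the +y cylinder, and (320,205), the -y cylinder. The +y one seems to have a level black lever at (205,182). I'll zoom in on both.

```bash
cat > h.py <<'E'
import numpy as np, cv2
def ray(c,u,v):
    f=210/np.tan(np.radians(c["fov_y"]/2)); P=np.array(c["pose"])
    d=P[:3,:3]@np.array([(u-c["cx"])/f,-(v-c["cy"])/f,-1]); return P[:3,3],d
def onz(c,u,v,z):
    o,d=ray(c,u,v); return o+d*(z-o[2])/d[2]
E
python3 - <<'E'
from cell import vision
from h import *
s=cv2.imread("pics/scene0.png");t=cv2.imread("pics/top0.png")
R=lambda a:cv2.resize(a,None,fx=5,fy=5,interpolation=cv2.INTER_CUBIC)
a=R(s[170:230,205:285]);b=R(s[180:240,290:370]);d=R(t[165:225,180:260]);e=R(t[175:235,280:360])
cv2.imwrite("pics/z.png",np.vstack([np.hstack([a,b]),np.hstack([d,e])]))
c=vision.calibration("top")
hsv=cv2.cvtColor(t,cv2.COLOR_BGR2HSV)
m=cv2.inRange(hsv,(18,120,60),(35,255,255))
n,l,st,ce=cv2.connectedComponentsWithStats(m)
for i in range(1,n):
    if st[i,4]>40: print(st[i],ce[i],onz(c,*ce[i],.21))
E
```

```text
[496 184  16  24  62] [503.96774194 196.66129032] [ 0.58450729 -0.55752847  0.21      ]
[203 186  18  19 258] [211.82170543 195.36046512] [0.59898307 0.170247   0.21      ]
[465 191  11  12  53] [469.01886792 196.        ] [ 0.58750815 -0.4707117   0.21      ]
[447 193  14  10  41] [452.75609756 197.14634146] [ 0.58524604 -0.4300805   0.21      ]
[311 195  18  20 253] [319.77075099 204.64822134] [ 0.57147578 -0.09851226  0.21      ]
[423 201  19  20  85] [431.89411765 211.03529412] [ 0.55121961 -0.37636127  0.21      ]
[489 200  17  12  59] [497.40677966 206.10169492] [ 0.56107099 -0.53959104  0.21      ]
[473 219  17  13  55] [480.2 225. ] [ 0.51463757 -0.49387818  0.21      ]
[214 273  15  15  91] [222.64835165 280.51648352] [0.38820488 0.14308278 0.21      ]
[514 283  11  19  47] [519.14893617 293.        ] [ 0.34746377 -0.57777665  0.21      ]
[502 291  13  14  51] [508.49019608 297.8627451 ] [ 0.33620847 -0.55107959  0.21      ]
[495 299  20  21  82] [501.86585366 309.51219512] [ 0.30867775 -0.53308711  0.21      ]
[542 300  15  11  47] [547.63829787 305.59574468] [ 0.31636757 -
[... 349 characters left out ...]
030853 0.21     ]
[289 339  23  21 101] [302.00990099 348.81188119] [ 0.22308855 -0.04758112  0.21      ]
[ 53 344  13  14  41] [ 60.80487805 350.80487805] [0.2267956  0.53196739 0.21      ]
[ 64 354  20  16  67] [ 73.2238806  362.64179104] [0.19876154 0.50103341 0.21      ]
[ 89 358  34  33 144] [104.36805556 373.57638889] [0.17233966 0.42557431 0.21      ]
[109 367  14  17  56] [114.91071429 374.08928571] [0.17079376 0.40033281 0.21      ]
[ 32 368  11  16  44] [ 38.18181818 375.47727273] [0.17020677 0.5836989  0.21      ]
[ 58 369  13  17  47] [ 63.46808511 376.9787234 ] [0.16587467 0.52308028 0.21      ]
[ 55 385  14  16  54] [ 59.7037037  392.37037037] [0.13059232 0.53060187 0.21      ]
```

View pics/z.png

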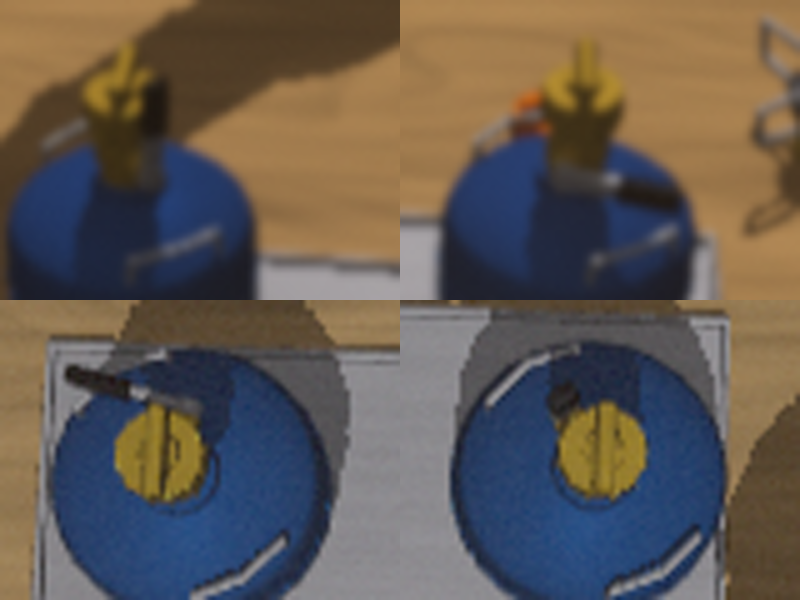

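The +y cylinder (top view (212,195)) has the level lever, so it's shut, and the -y cylinder's lever stands upright. cap_1 is the target, near (0.599, 0.170), with its bar roughly along world x. I'll move above it, turning the long way round so joint 7 keeps room.

Call:
carry_out(increments=[0, 0, 35, 0, 0, 0.1, 10, 20, 35, 0, 0, 0.16, 22, 47, 30, 0, 0, 0.16, 22, 47, 20, 0, 0, 0.16, 22, 47, 10, 0, 0, 0.16, 22, 47, 0, 0, 0, 0.16, 22, 47, 0, 0, 0, 0.16, 22, 47, 0, 0, 0, 0.16, 22, 47, 0, 0, 0, 0.16, 22, 47, 0, 0, 0, 0.16, 22, 47, 0, 0, 0, 0.16, 22, 47, 0, 0, 0, 0.16, 22, 47, 0, 0, 0, 0.16, 22, 47, 0, 0, 0, 0.16, 22, 47, 0, 0, 0, 0.16, 22, 47, 0, 0, 0, 0.16, 22, 47, 0, 0, 0, 0.13, 9, 18, 0, 0, 0, 0, 0, 0, 0, 0, 0, 0], grip=0.3, newtons=40)

```text
clock: 2.48
position: [0.5983, 0.1717, 0.3558]
ee_rot: [-0.154, -3.136, -0.001]
force: [0.5, -0.8, -1.2]
width: 0.702
gripper_force: 0.0
```

Run:
```python
from cell import readout, vision, arm
from h import *
from scipy.spatial.transform import Rotation as R
s=readout.observe();print({k:np.round(v,3) for k,v in s.items()});print(R.from_rotvec(s["ee_rot"]).as_matrix().round(3))
c=vision.calibration("wrist");print(c)
cv2.imwrite("pics/w1.png",vision.get_image("wrist")[:,:,::-1])
```

```text
{'clock': np.float64(2.475), 'joints': array([ 0.115,  0.466, -0.768,  1.319,  0.317,  1.481,  0.846]), 'dq': array([ 0.04 , -0.029,  0.02 ,  0.019, -0.001,  0.001,  0.015]), 'joint_efforts': array([-1.8010e+00, -6.3079e+01, -1.0625e+01, -3.3249e+01, -0.0000e+00,
       -1.1000e-02, -2.6000e-01]), 'position': array([0.598, 0.172, 0.356]), 'ee_rot': array([-1.540e-01, -3.136e+00, -1.000e-03]), 'force': array([ 0.473, -0.77 , -1.154]), 'ft_torque': array([ 0.032, -0.122,  0.046]), 'gripper_force': np.float64(0.0), 'width': np.float64(0.702)}
[[-0.995  0.098 -0.002]
 [ 0.098  0.995  0.001]
 [ 0.002  0.001 -1.   ]]
{'fov_y': 68.31830142480298, 'cx': 280.6828949115966, 'cy': 209.32599234461148, 'pose': array([[ 0.09752397, -0.95273233, -0.28773285,  0.52074099],
       [ 0.99523255,  0.09303586,  0.02926587,  0.17907771],
       [-0.00111307, -0.28921522,  0.95726345,  0.51347642],
       [ 0.        ,  0.        ,  0.        ,  1.        ]])}
```

View pics/w1.png

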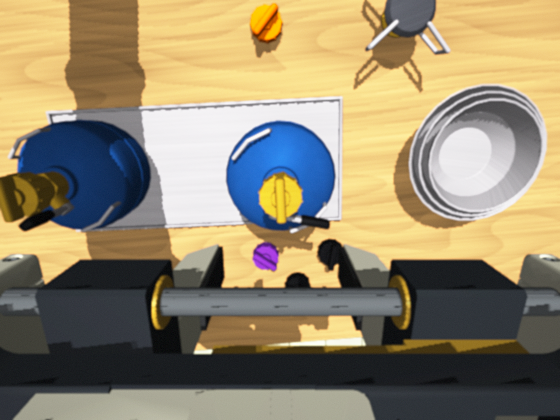

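The wrist view shows the cap at about (281,198) with its bar nearly vertical, and the level lever at (310,220). I'll measure the axis and bar angle.

Run:
```python
from cell import readout, vision, arm
from h import *
c=vision.calibration("wrist"); t=cv2.imread("pics/w1.png")
hsv=cv2.cvtColor(t,cv2.COLOR_BGR2HSV)
m=cv2.inRange(hsv,(18,120,60),(35,255,255)); m[:170]=0;m[228:]=0;m[:,:250]=0;m[:,310:]=0
ys,xs=np.nonzero(m);print(xs.min(),xs.max(),ys.min(),ys.max(),xs.mean(),ys.mean())
cr=t[165:235,245:320]; cv2.imwrite("pics/w1z.png",cv2.resize(cr,None,fx=8,fy=8,interpolation=cv2.INTER_CUBIC))
for p in [(280.7,179),(280.7,221),(280.7,198)]:
    print(onz(c,*p,.22))
```

```text
256 301 173 227 280.20274689339436 196.4198822759974
[0.57876472 0.17147646 0.22      ]
[0.62130381 0.16723187 0.22      ]
[0.59758031 0.16959902 0.22      ]
```

View pics/w1z.png

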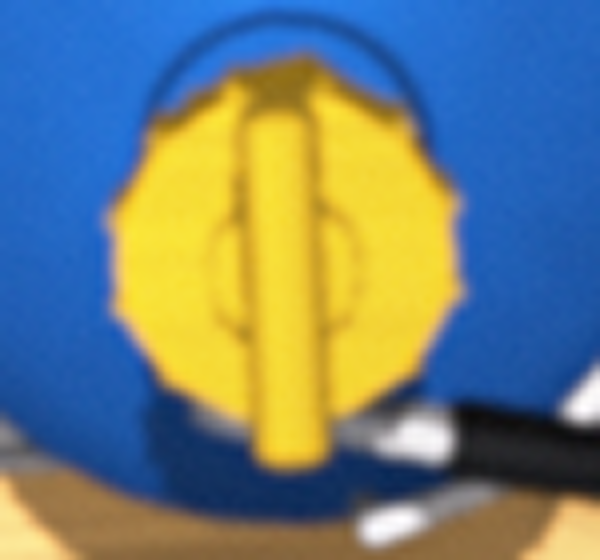

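Bar ends are at about (279.9,178.5) and (281.5,223.5), which puts the centre at about (0.6005, 0.1693) with yaw -3.7°. I'll descend so the tips stop just above the skirt (z 0.205), then close.

Call:
carry_out(increments=[2, -2.5, -30, 0, 0, 0.035, 0, 0, -40, 0, 0, 0, 0, 0, -35, 0, 0, 0, 0, 0, -20, 0, 0, 0, 0, 0, -14, 0, 0, 0, 0, 0, -7, 0, 0, 0, 0, 0, -5, 0, 0, 0, 0, 0, 0, 0, 0, 0, 0, 0, 0, 0, 0, 0], grip=0.5)

```text
clock: 3.65
position: [0.6008, 0.1677, 0.2063]
ee_rot: [0.103, 3.139, 0.001]
force: [0.7, 0.4, 0.9]
width: 0.501
gripper_force: 0.0
```

Call:
carry_out(increments=[0, 0, 0, 0, 0, 0, 0, 0, 0, 0, 0, 0, 0, 0, 0, 0, 0, 0, 0, 0, 0, 0, 0, 0, 0, 0, 0, 0, 0, 0, 0, 0, 0, 0, 0, 0], grip=1, newtons=40)

```text
clock: 4.4
position: [0.6006, 0.169, 0.206]
ee_rot: [0.102, 3.139, 0.003]
force: [0.2, 5.3, -0.7]
width: 0.104
gripper_force: 39.6
```

Run:
```python
from cell import readout, vision, arm
from h import *
s=readout.observe();print({k:np.round(v,3) for k,v in s.items()})
a=vision.get_image("wrist")[:,:,::-1];b=vision.get_image("scene")[:,:,::-1][150:270,240:400]
cv2.imwrite("pics/g.png",np.hstack([a[:,130:430],cv2.resize(b,(480,360))[:,:].copy() if 0 else cv2.copyMakeBorder(cv2.resize(b,(480,360)),0,60,0,0,0)]))
```

```text
{'clock': np.float64(4.4), 'joints': array([ 0.124,  0.56 , -0.745,  1.558,  0.398,  1.18 ,  0.808]), 'dq': array([-0.002,  0.   ,  0.001,  0.001, -0.001, -0.001,  0.001]), 'joint_efforts': array([ 3.1380e+00, -6.7704e+01, -9.1340e+00, -2.8526e+01,  1.2240e+00,
        1.7110e+00, -4.9000e-02]), 'position': array([0.601, 0.169, 0.206]), 'ee_rot': array([1.020e-01, 3.139e+00, 3.000e-03]), 'force': array([ 0.248,  5.309, -0.699]), 'ft_torque': array([ 1.422, -0.379,  0.034]), 'gripper_force': np.float64(39.58), 'width': np.float64(0.104)}
```

View pics/g.png

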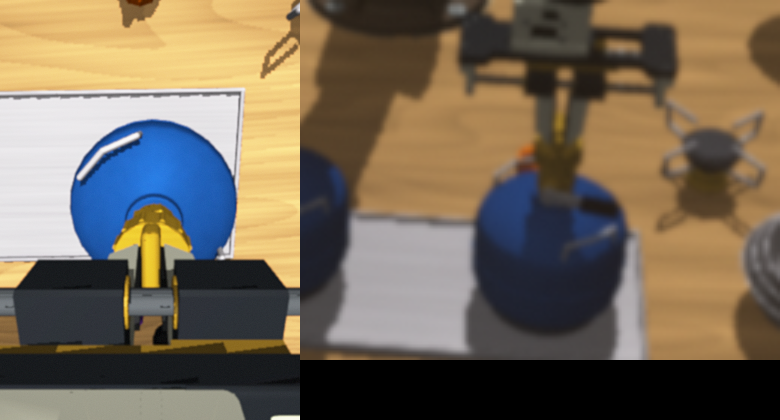

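The pads hold the wing bar (opening 9.6 mm, 40 N). I'll centre out the 5 N side load and test a small counter-clockwise turn.

Call:
carry_out(increments=[0, 1.3, 0, 0, 0, 0, 0, 0, 0, 0, 0, 0.04, 0, 0, 0, 0, 0, 0.04, 0, 0, 0, 0, 0, 0.04, 0, 0, 0, 0, 0, 0])

```text
clock: 5.12
position: [0.6005, 0.1691, 0.206]
ee_rot: [-0.087, 3.14, 0.001]
force: [-1.0, 4.6, 3.7]
width: 0.106
gripper_force: 39.6
```

Run:
```python
from cell import readout
import numpy as np
s=readout.observe();print({k:np.round(s[k],3) for k in("clock","joints","position","ee_rot","force","ft_torque","width","gripper_force")})
```

```text
{'clock': np.float64(5.125), 'joints': array([ 0.139,  0.568, -0.773,  1.556,  0.417,  1.188,  0.913]), 'position': array([0.601, 0.169, 0.206]), 'ee_rot': array([-8.70e-02,  3.14e+00,  1.00e-03]), 'force': array([-0.953,  4.632,  3.665]), 'ft_torque': array([ 1.054,  0.04 , -0.063]), 'width': np.float64(0.106), 'gripper_force': np.float64(39.595)}
```

It turned 7° with almost no resisting torque (the tightening way stops within 4°), and the upward force suggests the cap is rising. I'll continue a bit, following the rise, and check.

Call:
carry_out(increments=[0, 0, 0.6, 0, 0, 0.06, 0, 0, 0.3, 0, 0, 0.07, 0, 0, 0.3, 0, 0, 0.07, 0, 0, 0.3, 0, 0, 0.07, 0, 0, 0, 0, 0, 0])

```text
clock: 5.75
position: [0.6009, 0.1688, 0.2072]
ee_rot: [-0.507, 3.1, 0.001]
force: [2.0, 4.4, -0.0]
width: 0.106
gripper_force: 39.5
```

Run:
```python
from cell import readout,vision
import numpy as np,cv2
s=readout.observe();print({k:np.round(s[k],3) for k in("clock","joints","position","ee_rot","force","ft_torque","width","gripper_force")})
a=vision.get_image("wrist")[:,:,::-1]
cv2.imwrite("pics/g2.png",cv2.resize(a[160:340,200:360],None,fx=3,fy=3))
```

```text
{'clock': np.float64(5.75), 'joints': array([ 0.174,  0.588, -0.838,  1.551,  0.456,  1.208,  1.151]), 'position': array([0.601, 0.169, 0.207]), 'ee_rot': array([-5.07e-01,  3.10e+00,  1.00e-03]), 'force': array([ 1.971,  4.351, -0.043]), 'ft_torque': array([ 1.172, -0.533, -0.019]), 'width': np.float64(0.106), 'gripper_force': np.float64(39.55)}
```

View pics/g2.png

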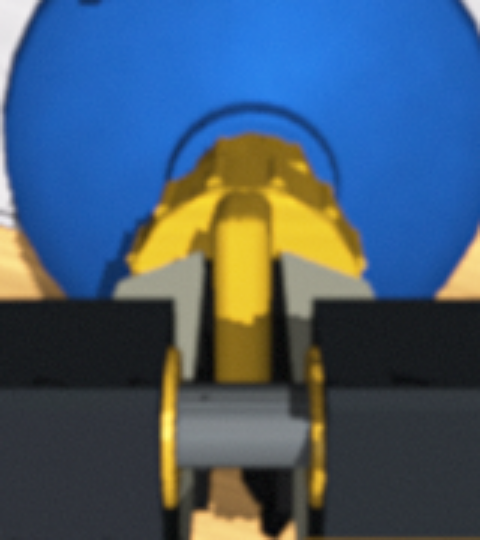

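The bar is still aligned with the pads after 22°, so the cap follows and counter-clockwise loosens it. I'll turn to about 60°.

Call:
carry_out(increments=[0, 0, 0.3, 0, 0, 0.08, 0, 0, 0.3, 0, 0, 0.08, 0, 0, 0.3, 0, 0, 0.08, 0, 0, 0.3, 0, 0, 0.08, 0, 0, 0.3, 0, 0, 0.08, 0, 0, 0.3, 0, 0, 0.08, 0, 0, 0, 0, 0, 0.08, 0, 0, 0, 0, 0, 0.08, 0, 0, 0, 0, 0, 0.02, 0, 0, 0, 0, 0, 0])

```text
clock: 7.05
position: [0.6013, 0.169, 0.209]
ee_rot: [-1.482, 2.768, 0.0]
force: [3.8, 4.4, -1.5]
width: 0.104
gripper_force: 39.5
```

Run:
```python
from cell import readout,vision
import numpy as np,cv2
s=readout.observe();print({k:np.round(s[k],3) for k in("clock","joints","position","ee_rot","force","ft_torque","width","gripper_force")})
r=s["ee_rot"];print(np.degrees(2*np.arctan2(-r[0],r[1])))
```

```text
{'clock': np.float64(7.05), 'joints': array([ 0.251,  0.644, -0.994,  1.542,  0.557,  1.26 ,  1.73 ]), 'position': array([0.601, 0.169, 0.209]), 'ee_rot': array([-1.482,  2.768,  0.   ]), 'force': array([ 3.765,  4.417, -1.513]), 'ft_torque': array([ 1.548, -0.976, -0.061]), 'width': np.float64(0.104), 'gripper_force': np.float64(39.525)}
56.32212635190907
```

The yaw is now 60° from home, with low torque. I'll lift gently first, then continue.

Call:
carry_out(increments=[0, 0, 2, 0, 0, 0, 0, 0, 3, 0, 0, 0, 0, 0, 3, 0, 0, 0, 0, 0, 0, 0, 0, 0])

```text
clock: 7.55
position: [0.6007, 0.169, 0.2168]
ee_rot: [-1.483, 2.769, 0.0]
force: [2.0, 5.6, -0.2]
width: 0.103
gripper_force: 39.6
```

It's coming up freely, so I'll lift well past 5 cm.

Call:
carry_out(increments=[0, 0, 5, 0, 0, 0, 0, 0, 6, 0, 0, 0, 0, 0, 8, 0, 0, 0, 0, 0, 10, 0, 0, 0, 0, 0, 12, 0, 0, 0, 0, 0, 12, 0, 0, 0, 0, 0, 10, 0, 0, 0, 0, 0, 6, 0, 0, 0, 0, 0, 3, 0, 0, 0, 0, 0, 0, 0, 0, 0, 0, 0, 0, 0, 0, 0, 0, 0, 0, 0, 0, 0])

```text
clock: 9.05
position: [0.6005, 0.1687, 0.2887]
ee_rot: [1.484, -2.768, -0.0]
force: [-0.3, -0.8, -1.9]
width: 0.108
gripper_force: 39.6
```

Run:
```python
from cell import readout,vision
import numpy as np,cv2
s=readout.observe();print({k:np.round(s[k],3) for k in("clock","dq","position","ee_rot","force","width","gripper_force")})
a=vision.get_image("wrist")[:,:,::-1][120:420,130:430];b=vision.get_image("scene")[:,:,::-1][130:270,200:400]
cv2.imwrite("pics/f.png",np.hstack([a,cv2.resize(b,(428,300))]))
```

```text
{'clock': np.float64(9.05), 'dq': array([-0.   , -0.002,  0.   , -0.   ,  0.001,  0.001, -0.   ]), 'position': array([0.6  , 0.169, 0.289]), 'ee_rot': array([ 1.484, -2.768, -0.   ]), 'force': array([-0.302, -0.831, -1.926]), 'width': np.float64(0.108), 'gripper_force': np.float64(39.617)}
```

View pics/f.png

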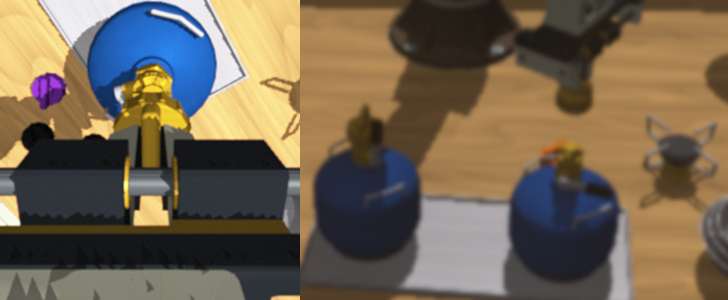

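The cap is in the gripper at (575,97), clear of the bare outlet at (568,160). It is about 8 cm above its seat, upright and still.

```bash
python3 -c "
from cell import arm
print(arm.sign_off())"
```

```text
the job is handed in; nothing more can be done
None
```

The screw cap on the shut cylinder (cylinder_1) is off and held upright and still about 8 cm above its seat, and the job is handed in. It loosened counter-clockwise on the first try, so I did not try the other direction.

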